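# Put the knock bar back in its spring clips

### The arm

A 6-joint arm with a two-finger parallel gripper is mounted at the origin on a cart in front of the work surface, level with it; the furniture and walls round the work are solid. World frame = base frame: x ahead of the robot, y to its left, z up, the work surface at z = 0. Lengths are in mm, angles in rad, forces in N, time in s.
With the tool pointing down it reaches from about 275 to 1000 mm from the base axis. Payload 8.4 kg.
Tool frame: the origin (TCP) lies midway between the tips of the shut fingers; the grasp point (between the pads) lies 19 mm behind it; z points along the fingers, y is the line along which they close (so a half turn about z gives the same grasp; the last joint's range is limited). The gripper opens to 85 mm and grips with 20 to 120 N. Pads are 22 mm wide; open, the fingers measure 114 mm over their backs; the gripper's body (76 mm by 85 mm) begins 54 mm behind the grasp point. The pads swing forward as they close: fully open they stand 13 mm farther back than shut.
Start: joints at [-1.176, 0.353, 1.633, -0, 1.155, -0.002], TCP at [241.542, -576.442, 231.281] pointing down, gripper open.
Joint ranges: [-2.63, 2.63], [-0.92, 2.1], [0.06, 2.66], [-1.3, 4.44], [0, 2.69], [-3.02, 3.02]. Speed limits (rad/s): [2.22, 2.22, 2.79, 3.14, 3.14, 3.14].

### API

Orientations are given as [roll, pitch, yaw] about the fixed x, y, z axes, in that order (R = Rz(yaw) Ry(pitch) Rx(roll)).
In Python, from rig import r, imaging gives the robot as it stands. The module is installed in compiled form; this text tells all that it offers.
- The arm moves only by the tool arm_command, never from a script. Its argument "deltas" is a list of rows, each an object of numbers: "hand": the finger opening in mm, from 0 to 85.4; "tx", "ty", "tz": the shift along the tool's x, y, z in mm; "wx", "wy", "wz": the turn, a rotation vector about the tool's x, y, z in rad. A call has 1 to 8 rows; each row shifts and turns the commanded pose from where the row before left it, along the tool's axes as they then stand; what a row does not reach is not made up. A row lasts 1/8 s, in which the tool goes at most 62.5 mm and 10.7 degrees, less where a joint would pass 70% of its speed; a pose out of reach is approached as far as the arm can. A call with a gripper value outside its range is refused whole. The fingers move at their own pace and stop on an object; "squeeze" is the grip in N (left out, the last holds). Time passes only in rows, so rows that do not move let the fingers close. It gives the time, the measured TCP pose, the force, the opening and the grip force at its end, in the units of the state.
- r.sense(): the state, without advancing time (a new reading comes with each control period).
- imaging.grab_frame(name): name is "scene" or "top" or "wrist"; returns a dict with "image" (400x640x3 uint8, red, green, blue), "mtx" (3x3 intrinsics, pixels), "world_to_cam" (4x4, takes a point from world to camera coordinates). Camera axes: x right, y up, looking along -z (the intrinsics and any distortion apply to the point x, -y, -z); pixel columns grow to the right and rows downward; lengths in mm; the calibration is good to about 2 mm. A picture is of the moment at which its call begins. There is no depth.
- r.sign_off(): hands the job in; it is judged then, once.
The state is a dict: "clock": time; "qpos": joint angles; "qvel": joint speeds; "joint_efforts": joint torques, N m; "eef_pos": TCP position; "tcp_rot": TCP orientation; "contact_force": force on the tool from outside, world axes, zero at the start; "wrist_torque": the same for the moment, N m; "opening": opening from 0.0 (shut) to 1.0 (fully open); "grasp_force": force on a finger pad.
Only numpy, scipy, OpenCV 4.12 (cv2) and the standard library are available. Lean on these libraries where they do the work, as an engineer would, in place of code of your own. Each camera call takes 0.05 s, during which the arm holds its last target. There are 200 camera calls.

### The job

The small knock box has been washed. Put its knock bar back: lay it across the box over the two spring clips, and push it down until both ends have snapped fully home and it lies level. Leave the other things on the worktop where they are.

Things in the scene. Friction and masses are not known exactly. Their poses are not given: they have to be found in the camera images.
- knock_bar: Loose knock bar on the worktop, 194 mm long, about 0.16 kg: black rubber sleeve, eight-sided, 26 mm across flats, 144 mm long, centred on a round 14 mm steel core bare for 25 mm at each end. It lies on a flat, axis 13 mm up. Origin: mid-length on its axis; its y runs along the bar. Both ends are alike: either way round is right, rolled or not.
- bar_end_a (a point): Point on the bar's axis 85 mm from its middle towards its own +y, in the bare steel end: the part that lies in a clip.
- bar_end_b (a point): The same point at the other end, 85 mm towards the bar's own -y.
- knock_box: Open steel tub that stands fast on the worktop: outside 140 mm along its x, 175 mm along its y, 105 mm high, walls 3 mm, empty, inner floor 10 mm up. Origin: centre of its underside; z up. A 52 mm wide slot in the middle of each end wall (at its +y and -y ends) holds a black plastic spring clip; the seated bar lies along its y.
- bar_home (a point): Point in the middle of the box where the middle of the bar's axis lies when it is fully home: 88 mm above the worktop. Axes as the box's. A bar just laid over the clips rests on the noses with its axis 14.5 mm higher than this; fully home its sleeve lies between the clips with 6 mm play at either end.
- clip_a (a point): Spring clip at the box's +y end, on the seated bar's axis, 85 mm from bar_home along y; 14 mm thick along y. Two upright sprung fingers with rounded noses leave a 9 mm mouth across x, flared to 33 mm at the top, 107 mm above the worktop. Pressing a bar end down with some 4 to 8 N spreads them; it snaps into the flat cradle below and is held.
- clip_b (a point): Spring clip at the box's -y end, on the seated bar's axis, 85 mm from bar_home along y; 14 mm thick along y. Two upright sprung fingers with rounded noses leave a 9 mm mouth across x, flared to 33 mm at the top, 107 mm above the worktop. Pressing a bar end down with some 4 to 8 N spreads them; it snaps into the flat cradle below and is held.
- milk_pitcher: Bystander: small steel milk pitcher, 94 mm high, loose. Origin at the centre of its underside.
- saucer_2: Bystander: blue-green saucer, 116 mm across, loose, with the blue-green cup on it. Origin at the centre of its underside.
- espresso_cup_2: Bystander: blue-green espresso cup, 55 mm high, loose, on its saucer. Origin at the centre of its underside.
- counter_bell: Bystander: round counter bell, 64 mm across, 56 mm high, loose. Origin at the centre of its underside.
- order_pad: Bystander: pad of order slips, 140 x 109 x 12 mm, loose. Origin at the centre of its underside.
- bar_brush: Bystander: bar brush with a wooden handle, 169 mm long, loose. Origin near its middle on the underside.

How it is judged:
By the outcome, as a careful person would: the job done as asked, in the order asked, and still so for the second after the job is handed in, with the robot touching nothing.
It also fails if it takes over 48 s, if anything falls off the work surface, if the arm or the gripper's body presses on something with over 40 N, if the wrist force passes 120 N, or if a joint passes its speed limit or range.

## Working session

There is one attempt and no reset: what is moved stays moved. The work goes in short steps, Python scripts to look and compute and a tool call to move; the robot and the scene stay as the last step left them, time stands still between calls to the robot, and variables do not carry over. Pictures are saved under pics/ and viewed, at most 10 in all, crops included, and the job is handed in when it is done.

Besides the shell and the picture viewer there is one more tool, called after ">>>" in YAML: its name, and indented under it one key for each argument. arm_command: Moves the arm, as the interface text tells. Its arguments: {"type":"object","properties":{"deltas":{"type":"array"},"squeeze":{"type":"number"}},"required":["deltas"]}

```bash
mkdir -p pics; cat > h.py <<'E'
import numpy as np, cv2
from rig import r, imaging
def grab(n,f=None):
    d=imaging.grab_frame(n)
    if f: cv2.imwrite('pics/'+f,cv2.cvtColor(d['image'],cv2.COLOR_RGB2BGR))
    return d
def ray(d,uv,z):
    M=np.array(d['world_to_cam']);K=np.array(d['mtx'])
    R,t=M[:3,:3],M[:3,3]
    v=np.linalg.inv(K)@np.array([uv[0],uv[1],1.]); v=R.T@(v*[1,-1,-1]); c=-R.T@t
    return c+v*(z-c[2])/v[2]
def proj(d,p):
    M=np.array(d['world_to_cam']);K=np.array(d['mtx'])
    q=(M@np.append(p,1))[:3]*[1,-1,-1]; q=K@q; return q[:2]/q[2]
E
python3 - <<'E'
from h import *
s=r.sense();print(s)
for n in('top','scene'):
    d=grab(n,n+'0.png');M=np.array(d['world_to_cam']);print(d.keys(),-M[:3,:3].T@M[:3,3])
E
```

```text
{'clock': 0.0, 'qpos': array([-1.17639819e+00,  3.53652463e-01,  1.63412539e+00, -7.72321552e-06,
        1.15521956e+00, -2.37001314e-03]), 'qvel': array([-5.41838895e-04, -4.39694297e-04, -2.26154768e-03,  6.88128350e-05,
       -1.34592084e-03,  3.86040521e-05]), 'joint_efforts': array([-2.21233063e-04, -6.05261350e+01, -3.42064619e+01, -1.43570412e-05,
        9.45047272e-03, -2.85609684e-05]), 'eef_pos': array([ 241.35613398, -575.99913223,  230.56273779]), 'tcp_rot': array([-3.14018788e+00,  3.73214244e-06,  3.96771271e-01]), 'contact_force': array([-0.31007772,  0.14167689, -0.05367656]), 'wrist_torque': array([-0.01630594,  0.0155359 ,  0.00815898]), 'grasp_force': 0.0, 'opening': 0.999972106741064}
dict_keys(['image', 'mtx', 'world_to_cam']) [ 430.60167387  -29.87967502 1340.70975435]
dict_keys(['image', 'mtx', 'world_to_cam']) [-355.29677825  743.41081925  655.01780315]
```

View pics/top0.png

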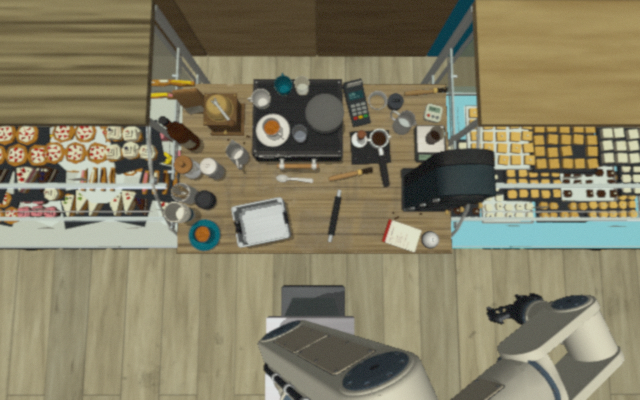

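View pics/scene0.png

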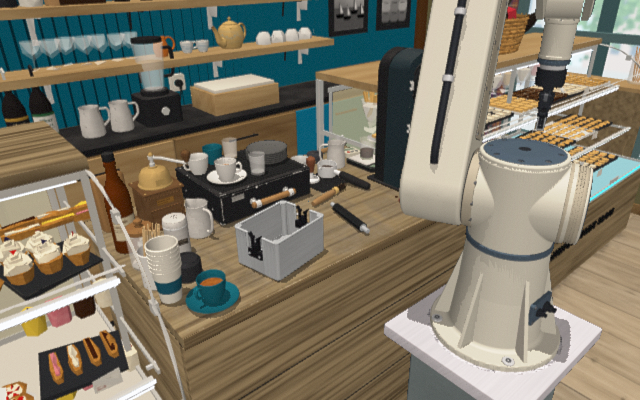

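The top view shows the bar at about (335,215), the box at (262,222), and the coffee machine at (450,180). Next I'll measure with masks and view one enlarged crop.

```bash
python3 - <<'E'
from h import *
d=grab('top');im=d['image'];g=im.max(2)
def comp(m,box):
    x0,y0,x1,y1=box;mm=np.zeros_like(m,np.uint8);mm[y0:y1,x0:x1]=m[y0:y1,x0:x1]
    n,l,st,c=cv2.connectedComponentsWithStats(mm);k=1+st[1:,4].argmax();return np.argwhere(l==k)[:,::-1].astype(np.float32),st[k]
pts,st=comp((g<75),(315,180,355,250));print(st)
c=pts.mean(0);u=np.linalg.svd(pts-c)[2][0];
a,b=[ray(d,c+k*u*10,13) for k in(-1,1)];print('bar dark centroid',ray(d,c,13),'dir',(b-a)/np.linalg.norm(b-a))
sat=im.max(2).astype(int)-im.min(2)
pts,st=comp(((sat<25)&(g>60)),(225,192,300,255));print(st)
rc=cv2.minAreaRect(pts);bp=cv2.boxPoints(rc);print(rc)
P=np.array([ray(d,p,105) for p in bp]);print(P.round(),P.mean(0))
print('machine corner',ray(d,(402,210),0),ray(d,(405,200),0),ray(d,(495,155),350))
cr=cv2.resize(im[180:260,220:360],None,fx=5.6,fy=5.6,interpolation=cv2.INTER_CUBIC)
cv2.imwrite('pics/crop.png',cr[...,::-1])
E
```

```text
[328 197  13  38 232]
bar dark centroid [515.99693694 -88.39896947  13.        ] dir [-0.98171295  0.19036722  0.        ]
[ 231  197   61   51 2229]
((260.7658996582031, 222.02078247070312), (43.082557678222656, 55.478736877441406), 79.2156982421875)
[[543. 275. 105.]
 [579.  89. 105.]
 [434.  60. 105.]
 [399. 244. 105.]] [489.0176759 166.886958  105.       ]
machine corner [ 538.01888906 -341.54960722    0.        ] [ 575.49790709 -353.67974133    0.        ] [ 664.39442516 -524.64284316  350.        ]
```

View pics/crop.png

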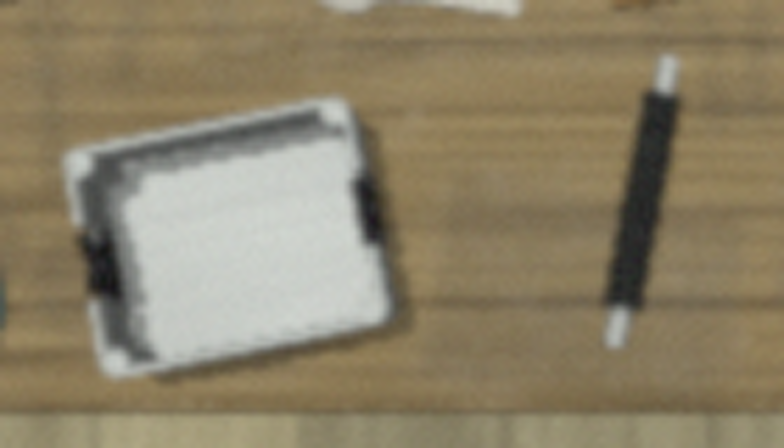

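The bar is at (516,-88) with its axis at about 169°. The box centre is (489,167) with its y axis at about 101°. Grasping at yaw≈2.95 keeps the last joint within range. I'll translate first.

>>> arm_command:
  deltas:
    - {"tx": 37, "ty": -28.6, "hand": 60}
    - {"tx": 37, "ty": -28.6}
    - {"tx": 37, "ty": -28.6}
    - {"tx": 37, "ty": -28.6}
    - {"tx": 37, "ty": -28.6}
    - {"tx": 37, "ty": -28.6}
    - {"tx": 37, "ty": -28.6}
    - {"tx": 37, "ty": -28.6}

```text
schema error: expected keys hand, tx, ty, tz, wx, wy, wz
```

>>> arm_command:
  deltas:
    - {"tx": 37, "ty": -28.6}
    - {"tx": 37, "ty": -28.6}
    - {"tx": 37, "ty": -28.6}
    - {"tx": 37, "ty": -28.6}
    - {"wz": -0.182}
    - {"wz": -0.182}
    - {"wz": -0.182}
    - {"wz": -0.182}

```text
schema error: expected keys hand, tx, ty, tz, wx, wy, wz
```

>>> arm_command:
  deltas:
    - {"wz": -0.182}
    - {"wz": -0.182}
    - {"wz": -0.182}
    - {"wz": -0.182}
    - {"wz": -0.182}
    - {"wz": -0.182}
    - {"wz": -0.182}
    - {"wz": -0.182}

```text
schema error: expected keys hand, tx, ty, tz, wx, wy, wz
```

>>> arm_command:
  deltas:
    - {"wz": -0.182}
    - {"wz": -0.182}
    - {"wz": 0}
    - {"wz": 0}

```text
schema error: expected keys hand, tx, ty, tz, wx, wy, wz
```

```bash
python3 - <<'E'
from h import *
s=r.sense();print(s['clock'],s['eef_pos'],s['tcp_rot'],s['qpos'],s['contact_force'])
d=grab('wrist','w1.png')
for p in [(516,-88,13)]:print(proj(d,p))
E
```

```text
0.15 [ 241.39890937 -576.10296988  230.73083467] [-3.14052943e+00 -7.81494132e-06  3.96767024e-01] [-1.17640563e+00  3.53491753e-01  1.63396709e+00  5.78041822e-06
  1.15519705e+00 -2.37866469e-03] [ 0.65686682  0.25405678 -1.16359045]
[-175.3593112  -452.04435582]
```

View pics/w1.png

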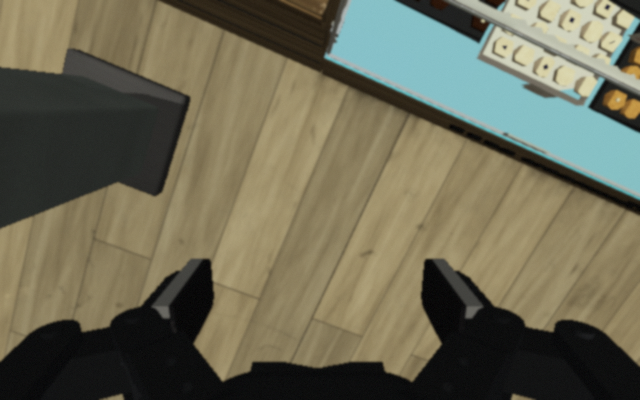

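The commands were refused because every key must be given, so the arm hasn't moved. The wrist picture shows only floor and the open fingers at (190,290) and (450,290).

>>> arm_command:
  deltas:
    - {"hand": 60, "tx": 37, "ty": -28.6, "tz": 0, "wx": 0, "wy": 0, "wz": 0}
    - {"hand": 60, "tx": 37, "ty": -28.6, "tz": 0, "wx": 0, "wy": 0, "wz": 0}
    - {"hand": 60, "tx": 37, "ty": -28.6, "tz": 0, "wx": 0, "wy": 0, "wz": 0}
    - {"hand": 60, "tx": 37, "ty": -28.6, "tz": 0, "wx": 0, "wy": 0, "wz": 0}
    - {"hand": 60, "tx": 37, "ty": -28.6, "tz": 0, "wx": 0, "wy": 0, "wz": 0}
    - {"hand": 60, "tx": 37, "ty": -28.6, "tz": 0, "wx": 0, "wy": 0, "wz": 0}
    - {"hand": 60, "tx": 37, "ty": -28.6, "tz": 0, "wx": 0, "wy": 0, "wz": 0}
    - {"hand": 60, "tx": 37, "ty": -28.6, "tz": 0, "wx": 0, "wy": 0, "wz": 0}

```text
clock: 1.2
eef_pos: [426.7, -249.6, 231.3]
tcp_rot: [3.141, -0.0, 0.397]
contact_force: [1.2, -0.1, -0.4]
opening: 0.702
grasp_force: 0.0
```

>>> arm_command:
  deltas:
    - {"hand": 60, "tx": 37, "ty": -28.6, "tz": 0, "wx": 0, "wy": 0, "wz": 0}
    - {"hand": 60, "tx": 37, "ty": -28.6, "tz": 0, "wx": 0, "wy": 0, "wz": 0}
    - {"hand": 60, "tx": 37, "ty": -28.6, "tz": 0, "wx": 0, "wy": 0, "wz": 0}
    - {"hand": 60, "tx": 37, "ty": -28.6, "tz": 0, "wx": 0, "wy": 0, "wz": 0}
    - {"hand": 60, "tx": 0, "ty": 0, "tz": 0, "wx": 0, "wy": 0, "wz": -0.182}
    - {"hand": 60, "tx": 0, "ty": 0, "tz": 0, "wx": 0, "wy": 0, "wz": -0.182}
    - {"hand": 60, "tx": 0, "ty": 0, "tz": 0, "wx": 0, "wy": 0, "wz": -0.182}
    - {"hand": 60, "tx": 0, "ty": 0, "tz": 0, "wx": 0, "wy": 0, "wz": -0.182}

```text
clock: 2.2
eef_pos: [518.3, -88.2, 231.2]
tcp_rot: [-3.141, 0.0, 1.131]
contact_force: [-0.2, 1.4, -0.2]
opening: 0.701
grasp_force: 0.0
```

>>> arm_command:
  deltas:
    - {"hand": 60, "tx": 0, "ty": 0, "tz": 0, "wx": 0, "wy": 0, "wz": -0.182}
    - {"hand": 60, "tx": 0, "ty": 0, "tz": 0, "wx": 0, "wy": 0, "wz": -0.182}
    - {"hand": 60, "tx": 0, "ty": 0, "tz": 0, "wx": 0, "wy": 0, "wz": -0.182}
    - {"hand": 60, "tx": 0, "ty": 0, "tz": 0, "wx": 0, "wy": 0, "wz": -0.182}
    - {"hand": 60, "tx": 0, "ty": 0, "tz": 0, "wx": 0, "wy": 0, "wz": -0.182}
    - {"hand": 60, "tx": 0, "ty": 0, "tz": 0, "wx": 0, "wy": 0, "wz": -0.182}
    - {"hand": 60, "tx": 0, "ty": 0, "tz": 0, "wx": 0, "wy": 0, "wz": -0.182}
    - {"hand": 60, "tx": 0, "ty": 0, "tz": 0, "wx": 0, "wy": 0, "wz": -0.182}

```text
clock: 3.2
eef_pos: [518.3, -88.3, 231.2]
tcp_rot: [-3.142, -0.0, 2.587]
contact_force: [-0.5, 0.9, -0.3]
opening: 0.699
grasp_force: 0.0
```

>>> arm_command:
  deltas:
    - {"hand": 60, "tx": 0, "ty": 0, "tz": 0, "wx": 0, "wy": 0, "wz": -0.182}
    - {"hand": 60, "tx": 0, "ty": 0, "tz": 0, "wx": 0, "wy": 0, "wz": -0.182}
    - {"hand": 60, "tx": 0, "ty": 0, "tz": 0, "wx": 0, "wy": 0, "wz": 0}
    - {"hand": 60, "tx": 0, "ty": 0, "tz": 0, "wx": 0, "wy": 0, "wz": 0}

```text
clock: 3.7
eef_pos: [518.4, -88.3, 231.3]
tcp_rot: [3.142, -0.0, 2.941]
contact_force: [0.2, 0.7, -0.4]
opening: 0.703
grasp_force: 0.0
```

```bash
python3 - <<'E'
from h import *
s=r.sense();print(s['clock'],s['eef_pos'],s['tcp_rot'],s['qpos'],s['contact_force'])
d=grab('wrist','w2.png')
for p in [(516,-88,13),(516-83,-88+16,13),(516+83,-88-16,13)]:print(proj(d,p))
E
```

```text
3.7 [518.38287708 -88.30533403 231.26523721] [ 3.14158029e+00 -6.05028075e-05  2.94076734e+00] [-1.71589810e-01  1.98932913e-01  1.84406747e+00  1.58621321e-05
  1.09865238e+00 -1.54156804e+00] [ 0.19658015  0.72094601 -0.35800107]
[317.59963206 169.05112224]
[316.72748606  83.53832341]
[318.36843997 244.43175303]
```

View pics/w2.png

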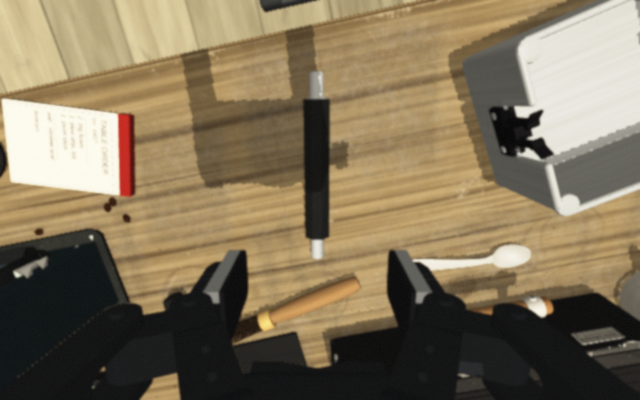

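The wrist view shows the sleeve from (317,98) to (317,238), with steel ends at (317,72) and (318,258), close to prediction. The box clip at the right is at (520,130). I'll refine the sleeve.

```bash
python3 - <<'E'
from h import *
d=grab('wrist');im=d['image'];g=im.max(2)
m=np.zeros(g.shape,np.uint8);m[90:246,295:340]=g[90:246,295:340]<55
n,l,st,c=cv2.connectedComponentsWithStats(m);k=1+st[1:,4].argmax();print(st[k])
p=np.argwhere(l==k)[:,::-1].astype(np.float32)
ys=p[:,1];a=[]
for lo,hi in((110,120),(220,230)):
    q=p[(ys>=lo)&(ys<hi)];a.append(((q[:,0].mean()),(lo+hi-1)/2));print(a[-1])
x=[ray(d,np.add(t,0.5),20) for t in a];v=x[0]-x[1];print(x,np.arctan2(v[1],v[0]))
t=ray(d,(317.5,st[k][1]),20);b=ray(d,(317.5,st[k][1]+st[k][3]),20);print(t,b,(t+b)/2,np.linalg.norm(t-b))
E
```

```text
[ 303  100   26  138 3214]
(np.float32(315.5), 114.5)
(np.float32(316.5), 224.5)
[array([461.87449539, -78.64694794,  20.        ]), array([ 573.96406209, -100.40052347,   20.        ])] 2.9499024269034364
[448.3294302  -74.40286753  20.        ] [ 588.6470772  -102.82996047   20.        ] [518.4882537 -88.616414   20.       ] 143.1682285712904
```

>>> arm_command:
  deltas:
    - {"hand": 60, "tx": 0, "ty": 1, "tz": 40, "wx": 0, "wy": 0, "wz": -0.008}
    - {"hand": 60, "tx": 0, "ty": 0, "tz": 45, "wx": 0, "wy": 0, "wz": 0}
    - {"hand": 60, "tx": 0, "ty": 0, "tz": 45, "wx": 0, "wy": 0, "wz": 0}
    - {"hand": 60, "tx": 0, "ty": 0, "tz": 40, "wx": 0, "wy": 0, "wz": 0}
    - {"hand": 60, "tx": 0, "ty": 0, "tz": 30, "wx": 0, "wy": 0, "wz": 0}
    - {"hand": 60, "tx": 0, "ty": 0, "tz": 18, "wx": 0, "wy": 0, "wz": 0}
    - {"hand": 60, "tx": 0, "ty": 0, "tz": 8, "wx": 0, "wy": 0, "wz": 0}
    - {"hand": 60, "tx": 0, "ty": 0, "tz": 0, "wx": 0, "wy": 0, "wz": 0}

```text
clock: 4.8
eef_pos: [518.8, -87.4, 5.5]
tcp_rot: [3.142, 0.0, 2.952]
contact_force: [-0.8, -0.0, 0.2]
opening: 0.704
grasp_force: 0.0
```

>>> arm_command:
  deltas:
    - {"hand": 15, "tx": 0, "ty": 0, "tz": 0, "wx": 0, "wy": 0, "wz": 0}
    - {"hand": 15, "tx": 0, "ty": 0, "tz": 0, "wx": 0, "wy": 0, "wz": 0}
    - {"hand": 15, "tx": 0, "ty": 0, "tz": 0, "wx": 0, "wy": 0, "wz": 0}
    - {"hand": 15, "tx": 0, "ty": 0, "tz": 0, "wx": 0, "wy": 0, "wz": 0}
    - {"hand": 15, "tx": 0, "ty": 0, "tz": 0, "wx": 0, "wy": 0, "wz": 0}
    - {"hand": 15, "tx": 0, "ty": 0, "tz": 0, "wx": 0, "wy": 0, "wz": 0}
  squeeze: 80

```text
clock: 5.55
eef_pos: [519.3, -87.5, 6.5]
tcp_rot: [3.142, 0.002, 2.953]
contact_force: [-1.9, 0.1, 8.0]
opening: 0.279
grasp_force: 78.7
```

>>> arm_command:
  deltas:
    - {"hand": 15, "tx": 0, "ty": 0, "tz": -15, "wx": 0, "wy": 0, "wz": 0}
    - {"hand": 15, "tx": 0, "ty": 0, "tz": -30, "wx": 0, "wy": 0, "wz": 0}
    - {"hand": 15, "tx": 0, "ty": 0, "tz": -45, "wx": 0, "wy": 0, "wz": 0}
    - {"hand": 15, "tx": 0, "ty": 0, "tz": -45, "wx": 0, "wy": 0, "wz": 0}
    - {"hand": 15, "tx": 0, "ty": 0, "tz": -45, "wx": 0, "wy": 0, "wz": 0}
    - {"hand": 15, "tx": 14, "ty": 37, "tz": -35, "wx": 0, "wy": 0, "wz": 0}
    - {"hand": 15, "tx": 14, "ty": 37, "tz": -10, "wx": 0, "wy": 0, "wz": 0}
    - {"hand": 15, "tx": 13, "ty": 37, "tz": 0, "wx": 0, "wy": 0, "wz": 0}

```text
clock: 6.55
eef_pos: [499.2, 30.4, 232.6]
tcp_rot: [3.141, 0.003, 2.952]
contact_force: [0.6, -0.2, -1.6]
opening: 0.279
grasp_force: 79.5
```

>>> arm_command:
  deltas:
    - {"hand": 15, "tx": 0, "ty": 0, "tz": 0, "wx": 0, "wy": 0, "wz": 0.169}
    - {"hand": 15, "tx": 0, "ty": 0, "tz": 0, "wx": 0, "wy": 0, "wz": 0.169}
    - {"hand": 15, "tx": 0, "ty": 0, "tz": 0, "wx": 0, "wy": 0, "wz": 0.169}
    - {"hand": 15, "tx": 0, "ty": 0, "tz": 0, "wx": 0, "wy": 0, "wz": 0.169}
    - {"hand": 15, "tx": 0, "ty": 0, "tz": 0, "wx": 0, "wy": 0, "wz": 0.169}
    - {"hand": 15, "tx": 0, "ty": 0, "tz": 0, "wx": 0, "wy": 0, "wz": 0.169}
    - {"hand": 15, "tx": 0, "ty": 0, "tz": 0, "wx": 0, "wy": 0, "wz": 0.169}
    - {"hand": 15, "tx": 0, "ty": 0, "tz": 0, "wx": 0, "wy": 0, "wz": 0}

```text
clock: 7.55
eef_pos: [498.9, 29.4, 231.0]
tcp_rot: [3.141, 0.0, 1.771]
contact_force: [-0.2, 0.4, -2.0]
opening: 0.277
grasp_force: 79.5
```

```bash
python3 - <<'E'
from h import *
s=r.sense();print(s['clock'],s['eef_pos'],s['tcp_rot'],s['qpos'],s['contact_force'],s['opening'])
d=grab('wrist','w3.png')
u=np.array([-.19,.98,0])
for k in (0,-85,85):print(proj(d,np.array([489,167,107])+k*u))
E
```

```text
7.55 [498.86656942  29.37075349 230.99053631] [3.14110546e+00 6.69652630e-05 1.77093832e+00] [ 5.58028495e-02  1.57286031e-01  1.89655225e+00  4.30163348e-06
  1.08726261e+00 -1.44341159e-01] [-0.20147016  0.43787125 -1.96511831] 0.2774664484070491
[343.43403838  -2.22481897]
[340.12516122 125.45875168]
[ 347.45539896 -157.40183346]
```

View pics/w3.png

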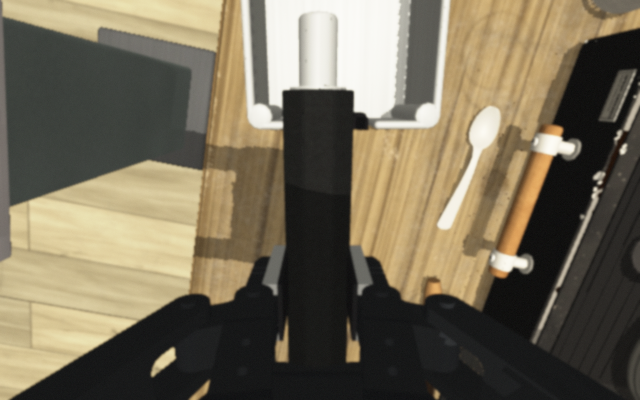

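The bar end hides the clip: the tip is at (318,15), and the box's near wall corners are at (262,115) and (427,115). I'll sidestep for a clear view of the whole box.

>>> arm_command:
  deltas:
    - {"hand": 15, "tx": -35, "ty": -40, "tz": 0, "wx": 0, "wy": 0, "wz": 0}
    - {"hand": 15, "tx": -35, "ty": -40, "tz": -20, "wx": 0, "wy": 0, "wz": 0}
    - {"hand": 15, "tx": -20, "ty": -30, "tz": -20, "wx": 0, "wy": 0, "wz": 0}
    - {"hand": 15, "tx": 0, "ty": 0, "tz": 0, "wx": 0, "wy": 0, "wz": 0}
    - {"hand": 15, "tx": 0, "ty": 0, "tz": 0, "wx": 0, "wy": 0, "wz": 0}

```text
clock: 8.22
eef_pos: [409.4, -80.4, 270.4]
tcp_rot: [3.141, 0.0, 1.771]
contact_force: [0.3, 0.8, -2.7]
opening: 0.281
grasp_force: 79.6
```

```bash
python3 - <<'E'
from h import *
s=r.sense();print(s['clock'],s['eef_pos'],s['tcp_rot'])
d=grab('wrist','w4.png')
u=np.array([-.19,.98,0])
for k in (0,-85,85):print(proj(d,np.array([489,167,107])+k*u))
E
```

```text
8.225 [409.35796822 -80.43122785 270.42851544] [3.14068695e+00 2.12836927e-05 1.77124298e+00]
[ 494.73432921 -126.7370202 ]
[478.81499905   5.15716972]
[ 513.87806489 -285.3459241 ]
```

View pics/w4.png

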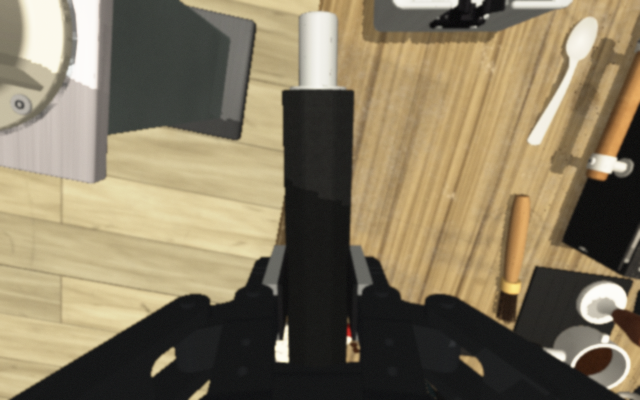

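I see the box only at the top, with its near clip at (460,12); I moved the wrong way. Going forward and up.

>>> arm_command:
  deltas:
    - {"hand": 15, "tx": 35, "ty": 0, "tz": -20, "wx": 0, "wy": 0, "wz": 0}
    - {"hand": 15, "tx": 40, "ty": 0, "tz": -25, "wx": 0, "wy": 0, "wz": 0}
    - {"hand": 15, "tx": 40, "ty": 0, "tz": -25, "wx": 0, "wy": 0, "wz": 0}
    - {"hand": 15, "tx": 25, "ty": 0, "tz": -10, "wx": 0, "wy": 0, "wz": 0}
    - {"hand": 15, "tx": 0, "ty": 0, "tz": 0, "wx": 0, "wy": 0, "wz": 0}
    - {"hand": 15, "tx": 0, "ty": 0, "tz": 0, "wx": 0, "wy": 0, "wz": 0}

```text
clock: 9.02
eef_pos: [381.4, 56.7, 349.5]
tcp_rot: [-3.14, 0.0, 1.772]
contact_force: [-0.3, -0.4, -2.5]
opening: 0.283
grasp_force: 79.6
```

```bash
python3 - <<'E'
from h import *
s=r.sense();print(s['clock'],s['eef_pos'],s['tcp_rot'])
d=grab('wrist','w5.png');np.save('w5.npy',d,allow_pickle=True)
u=np.array([-.19,.98,0])
for k in (0,-85,85):print(proj(d,np.array([489,167,107])+k*u))
E
```

```text
9.025 [381.39562932  56.73660704 349.45891779] [-3.14019189e+00  2.68292550e-04  1.77172902e+00]
[440.02476158  84.25739485]
[431.98071932 164.95597486]
[449.1575881   -7.36397009]
```

View pics/w5.png

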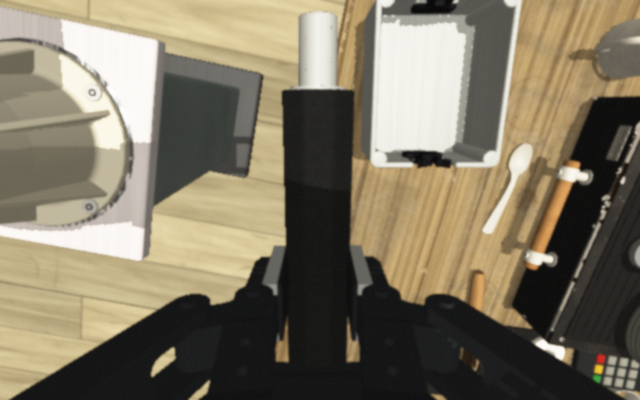

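The wrist view now shows the box with rim corners at (372,162) and (497,160), the near clip at (430,158), and the far clip at (436,4). I'll fit the rim lines.

```bash
python3 - <<'E'
from h import *
d=np.load('w5.npy',allow_pickle=True).item();im=d['image']
hsv=cv2.cvtColor(im,cv2.COLOR_RGB2HSV);v=hsv[...,2].astype(float)
for y in (30,100):
    print(v[y,355:395].astype(int).tolist());print(v[y,475:525].astype(int).tolist())
for x in (385,480):print(v[145:175,x].astype(int).tolist())
g=im.max(2)
for box in((395,140,465,180),(405,0,465,16)):
    x0,y0,x1,y1=box;q=np.argwhere(g[y0:y1,x0:x1]<45);print('clip',q.mean(0)[::-1]+[x0,y0],q.min(0)[::-1]+[x0,y0],q.max(0)[::-1]+[x0,y0])
E
```

```text
[164, 137, 121, 118, 118, 117, 115, 113, 107, 98, 90, 88, 88, 87, 88, 86, 86, 87, 94, 121, 168, 213, 234, 237, 233, 229, 235, 241, 244, 245, 245, 244, 244, 243, 242, 243, 244, 243, 242, 242]
[115, 92, 89, 88, 88, 87, 89, 89, 89, 87, 86, 88, 88, 87, 87, 88, 86, 87, 86, 85, 86, 85, 86, 84, 87, 86, 87, 85, 85, 85, 87, 86, 85, 87, 87, 99, 130, 172, 213, 233, 238, 231, 209, 183, 167, 162, 162, 167, 175, 176]
[110, 111, 105, 98, 95, 95, 93, 89, 89, 88, 87, 88, 87, 87, 88, 89, 110, 154, 204, 231, 236, 233, 231, 236, 241, 243, 243, 243, 243, 243, 243, 243, 243, 243, 242, 242, 241, 241, 243, 244]
[88, 88, 88, 88, 89, 87, 90, 89, 89, 87, 87, 87, 86, 86, 88, 86, 85, 86, 88, 85, 87, 85, 85, 86, 86, 93, 111, 149, 194, 225, 235, 232, 214, 195, 191, 192, 189, 185, 188, 187, 183, 177, 173, 168, 166, 171, 175, 179, 184, 190]
[240, 240, 240, 240, 240, 236, 219, 183, 167, 184, 206, 217, 224, 227, 227, 220, 214, 219, 229, 236, 235, 221, 196, 190, 197, 201, 202, 201, 200, 196]
[86, 87, 92, 98, 102, 103, 102, 103, 99, 95, 94, 92, 91, 89, 91, 97, 129, 180, 222, 233, 231, 218, 195, 181, 179, 180, 181, 178, 174, 170]
clip [426.69977925 158.13465784] [403 152] [449 166]
clip [433.85957447   6.63404255] [411   0] [455  12]
```

```bash
python3 - <<'E'
from h import *
d=np.load('w5.npy',allow_pickle=True).item()
P=lambda x,y,z=105:ray(d,(x+.5,y+.5),z)[:2]
L=[P(374.8,30),P(372.2,100)];R=[P(511.8,30),P(502.4,100)]
for e in(L,R):
    v=e[0]-e[1];print(e,np.degrees(np.arctan2(v[1],v[0])))
v=(L[0]-L[1])/np.linalg.norm(L[0]-L[1])+(R[0]-R[1])/np.linalg.norm(R[0]-R[1]);v/=np.linalg.norm(v);n=np.array([v[1],-v[0]])
print('yaw',np.arctan2(v[1],v[0]),'width(expect137)',(np.mean(R,0)-np.mean(L,0))@n)
off=((np.mean(R,0)+1.5*0+np.mean(L,0))/2)@n+1.5
near=P(480,161.7)@v  # inner near wall = centre-84.5
print('centre by wrist',off*n+(near+84.5)*v)
# cross check clip: mid between fingers ~ clip centroid at z~100
for c,k in(((426.7,158.1),-85),((433.9,6.6),85)):
    p=P(*c,100);print('clip',p,'lateral err vs axis',p@n-off,'along',p@v-near-84.5)
# bar in hand, z axis = tcp+6.5
s=r.sense();print(s['eef_pos'],s['tcp_rot'])
z=s['eef_pos'][2]+6.5
im=d['image'];V=im.max(2).astype(int)
for y in(110,200):
    row=V[y,270:370];q=np.where(row<50)[0]+270;print(y,q.min(),q.max(),ray(d,((q.min()+q.max()+1)/2,y+.5),z+8))
tip=ray(d,(318.5,13),z);sl=ray(d,(318.5,90),z+13)
T=np.array([np.cos(s['tcp_rot'][2]),np.sin(s['tcp_rot'][2])]);e=s['eef_pos'][:2]
print('tip along toolx',(tip[:2]-e)@T,'sleeve end',(sl[:2]-e)@T, 'lateral',(tip[:2]-e)@[T[1],-T[0]])
E
```

```text
[array([410.699656  , 203.61351221]), array([424.52065834, 137.29446567])] 101.77204330440978
[array([545.84033327, 231.09042364]), array([559.66773107, 164.80665194])] 101.78343097995669
yaw 1.7763566183604216 width(expect137) 137.910729183599
centre by wrist [489.80650867 169.37116772]
clip [500.32526285  88.82381607] lateral err vs axis -6.143677591450796 along -80.99861279087592
clip [464.12849845 237.26504496] lateral err vs axis -11.279199835905672 along 71.70577679626638
[381.36824935  56.40817963 349.43065282] [-3.14003275e+00  2.19672905e-04  1.77063102e+00]
110 284 352 [368.4854364  121.27281598 363.93065282]
200 286 349 [374.94991192  88.74965841 363.93065282]
tip along toolx 99.08768684398746 sleeve end 72.90656217860979 lateral 0.20033200594087275
```

Both rim lines agree: box yaw is 1.776 and the centre is (489.8,169.4). The bar sits about 1.5 mm forward along tool x and is centred laterally. I'll move over the box.

>>> arm_command:
  deltas:
    - {"hand": 15, "tx": 22, "ty": 32, "tz": 0, "wx": 0, "wy": 0, "wz": -0.006}
    - {"hand": 15, "tx": 22, "ty": 32, "tz": 0, "wx": 0, "wy": 0, "wz": 0}
    - {"hand": 15, "tx": 22, "ty": 32.4, "tz": 20, "wx": 0, "wy": 0, "wz": 0}
    - {"hand": 15, "tx": 21.7, "ty": 32.3, "tz": 40, "wx": 0, "wy": 0, "wz": 0}
    - {"hand": 15, "tx": 0, "ty": 0, "tz": 50, "wx": 0, "wy": 0, "wz": 0}
    - {"hand": 15, "tx": 0, "ty": 0, "tz": 50, "wx": 0, "wy": 0, "wz": 0}
    - {"hand": 15, "tx": 0, "ty": 0, "tz": 40, "wx": 0, "wy": 0, "wz": 0}
    - {"hand": 15, "tx": 0, "ty": 0, "tz": 0, "wx": 0, "wy": 0, "wz": 0}

```text
clock: 10.07
eef_pos: [487.6, 166.9, 147.1]
tcp_rot: [-3.134, 0.001, 1.775]
contact_force: [-0.0, 0.3, -2.0]
opening: 0.28
grasp_force: 79.6
```

>>> arm_command:
  deltas:
    - {"hand": 15, "tx": 0, "ty": 0, "tz": 0, "wx": 0, "wy": 0, "wz": 0}
    - {"hand": 15, "tx": 0, "ty": 0, "tz": 0, "wx": 0, "wy": 0, "wz": 0}

```text
clock: 10.32
eef_pos: [491.1, 168.7, 152.1]
tcp_rot: [3.139, -0.0, 1.775]
contact_force: [-0.3, 0.3, -2.1]
opening: 0.277
grasp_force: 79.6
```

```bash
python3 - <<'E'
from h import *
s=r.sense();print(s['clock'],s['eef_pos'],s['tcp_rot'],s['contact_force'])
e=s['eef_pos'][:2];v=np.array([np.cos(1.7764),np.sin(1.7764)]);n=np.array([v[1],-v[0]])
D=np.array([490.1,167.9])-e;print('tx,ty to go',D@v,D@n,'wz',-(1.7764-s['tcp_rot'][2]))
d=grab('wrist','w6.png')
E
```

```text
10.325 [491.10969636 168.72735478 152.0908628 ] [ 3.13857300e+00 -3.78055834e-04  1.77544903e+00] [-0.27828448  0.27702142 -2.08945354]
tx,ty to go -0.6037912211044151 -1.1573412823777074 wz -0.0009509678713126579
```

View pics/w6.png

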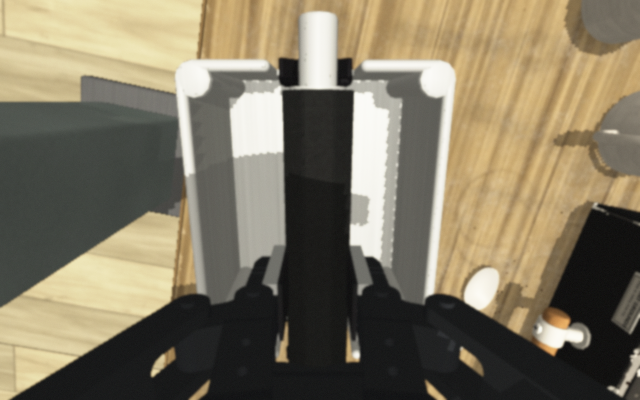

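The wrist view shows the bar tip centred at column 318.5, with the clip (279–352) and slot centred at 315.5. That means about −1.5 mm of lateral correction, which matches the pose arithmetic. Lowering.

>>> arm_command:
  deltas:
    - {"hand": 15, "tx": -0.6, "ty": -1.4, "tz": 0, "wx": 0, "wy": 0, "wz": 0}
    - {"hand": 15, "tx": 0, "ty": 0, "tz": 15, "wx": 0, "wy": 0, "wz": 0}
    - {"hand": 15, "tx": 0, "ty": 0, "tz": 15, "wx": 0, "wy": 0, "wz": 0}
    - {"hand": 15, "tx": 0, "ty": 0, "tz": 10, "wx": 0, "wy": 0, "wz": 0}
    - {"hand": 15, "tx": 0, "ty": 0, "tz": 8, "wx": 0, "wy": 0, "wz": 0}
    - {"hand": 15, "tx": 0, "ty": 0, "tz": 4, "wx": 0, "wy": 0, "wz": 0}
    - {"hand": 15, "tx": 0, "ty": 0, "tz": 0, "wx": 0, "wy": 0, "wz": 0}
    - {"hand": 15, "tx": 0, "ty": 0, "tz": 0, "wx": 0, "wy": 0, "wz": 0}
  squeeze: 110

```text
clock: 11.38
eef_pos: [488.7, 167.7, 98.6]
tcp_rot: [3.141, -0.0, 1.776]
contact_force: [0.1, -0.2, -2.0]
opening: 0.264
grasp_force: 112.7
```

>>> arm_command:
  deltas:
    - {"hand": 15, "tx": 0, "ty": 0, "tz": 2, "wx": 0, "wy": 0, "wz": 0}
    - {"hand": 15, "tx": 0, "ty": 0, "tz": 2, "wx": 0, "wy": 0, "wz": 0}
    - {"hand": 15, "tx": 0, "ty": 0, "tz": 0, "wx": 0, "wy": 0, "wz": 0}

```text
clock: 11.75
eef_pos: [489.2, 167.9, 94.6]
tcp_rot: [3.14, -0.0, 1.776]
contact_force: [3.0, 1.3, 1.6]
opening: 0.269
grasp_force: 113.0
```

>>> arm_command:
  deltas:
    - {"hand": 15, "tx": 0, "ty": 0, "tz": 2, "wx": 0, "wy": 0, "wz": 0}
    - {"hand": 15, "tx": 0, "ty": 0, "tz": 1, "wx": 0, "wy": 0, "wz": 0}
    - {"hand": 15, "tx": 0, "ty": 0, "tz": 0, "wx": 0, "wy": 0, "wz": 0}

```text
clock: 12.12
eef_pos: [489.2, 168.0, 91.8]
tcp_rot: [3.14, -0.0, 1.776]
contact_force: [2.6, 0.8, 4.9]
opening: 0.265
grasp_force: 113.5
```

>>> arm_command:
  deltas:
    - {"hand": 15, "tx": 0, "ty": 0.4, "tz": 2, "wx": 0, "wy": 0, "wz": 0}
    - {"hand": 15, "tx": 0, "ty": 0, "tz": 2, "wx": 0, "wy": 0, "wz": 0}
    - {"hand": 15, "tx": 0, "ty": 0, "tz": 0, "wx": 0, "wy": 0, "wz": 0}

```text
clock: 12.5
eef_pos: [489.2, 167.9, 87.3]
tcp_rot: [3.141, -0.0, 1.776]
contact_force: [2.3, 0.9, 1.1]
opening: 0.268
grasp_force: 113.0
```

>>> arm_command:
  deltas:
    - {"hand": 15, "tx": 0, "ty": 0, "tz": 2, "wx": 0, "wy": 0, "wz": 0}
    - {"hand": 15, "tx": 0, "ty": 0, "tz": 2, "wx": 0, "wy": 0, "wz": 0}
    - {"hand": 15, "tx": 0, "ty": 0, "tz": 0, "wx": 0, "wy": 0, "wz": 0}

```text
clock: 12.88
eef_pos: [489.2, 167.8, 82.8]
tcp_rot: [3.141, -0.0, 1.776]
contact_force: [5.7, 2.6, -4.7]
opening: 0.268
grasp_force: 112.3
```

```bash
python3 - <<'E'
from h import *
s=r.sense();print(s['clock'],s['eef_pos'],s['tcp_rot'],s['contact_force'],s['wrist_torque'])
E
```

```text
12.875 [489.21172297 167.82467828  82.84062802] [ 3.14100996e+00 -1.28125972e-05  1.77581494e+00] [ 5.71553874  2.59024061 -4.73614041] [ 0.24907919 -0.899459    0.00937554]
```

>>> arm_command:
  deltas:
    - {"hand": 15, "tx": 0, "ty": 0.6, "tz": 1, "wx": 0, "wy": 0, "wz": 0}
    - {"hand": 15, "tx": 0, "ty": 0, "tz": 1, "wx": 0, "wy": 0, "wz": 0}
    - {"hand": 15, "tx": 0, "ty": 0, "tz": 0, "wx": 0, "wy": 0, "wz": 0}

```text
clock: 13.25
eef_pos: [489.5, 167.9, 81.5]
tcp_rot: [-3.141, 0.0, 1.776]
contact_force: [1.3, 0.4, 3.7]
opening: 0.262
grasp_force: 113.4
```

>>> arm_command:
  deltas:
    - {"hand": 15, "tx": 0, "ty": 0, "tz": 0.7, "wx": 0, "wy": 0, "wz": 0}
    - {"hand": 15, "tx": 0, "ty": 0, "tz": 0, "wx": 0, "wy": 0, "wz": 0}

```text
clock: 13.5
eef_pos: [489.5, 167.8, 81.4]
tcp_rot: [-3.142, 0.0, 1.776]
contact_force: [-0.9, -0.6, 12.9]
opening: 0.27
grasp_force: 114.6
```

>>> arm_command:
  deltas:
    - {"hand": 15, "tx": 0, "ty": 0, "tz": 0.7, "wx": 0, "wy": 0, "wz": 0}
    - {"hand": 15, "tx": 0, "ty": 0, "tz": 0, "wx": 0, "wy": 0, "wz": 0}

```text
clock: 13.75
eef_pos: [489.5, 167.9, 81.3]
tcp_rot: [3.142, 0.0, 1.776]
contact_force: [-3.3, -1.8, 21.2]
opening: 0.268
grasp_force: 115.7
```

It reached a hard stop at TCP z 81.4, which is home height. I'll ease off, open, and withdraw straight up.

>>> arm_command:
  deltas:
    - {"hand": 15, "tx": 0, "ty": 0, "tz": -1.2, "wx": 0, "wy": 0, "wz": 0}
    - {"hand": 45, "tx": 0, "ty": 0, "tz": 0, "wx": 0, "wy": 0, "wz": 0}
    - {"hand": 45, "tx": 0, "ty": 0, "tz": 0, "wx": 0, "wy": 0, "wz": 0}
    - {"hand": 45, "tx": 0, "ty": 0, "tz": 0, "wx": 0, "wy": 0, "wz": 0}
    - {"hand": 45, "tx": 0, "ty": 0, "tz": -10, "wx": 0, "wy": 0, "wz": 0}
    - {"hand": 45, "tx": 0, "ty": 0, "tz": -25, "wx": 0, "wy": 0, "wz": 0}
    - {"hand": 45, "tx": 0, "ty": 0, "tz": -40, "wx": 0, "wy": 0, "wz": 0}
    - {"hand": 45, "tx": 0, "ty": 0, "tz": -45, "wx": 0, "wy": 0, "wz": 0}

```text
clock: 14.75
eef_pos: [489.0, 167.7, 202.6]
tcp_rot: [-3.141, 0.0, 1.776]
contact_force: [0.3, 0.7, -0.2]
opening: 0.523
grasp_force: 0.0
```

>>> arm_command:
  deltas:
    - {"hand": 45, "tx": -25, "ty": 0, "tz": -40, "wx": 0, "wy": 0, "wz": 0}
    - {"hand": 45, "tx": -35, "ty": 0, "tz": -30, "wx": 0, "wy": 0, "wz": 0}
    - {"hand": 45, "tx": -20, "ty": 0, "tz": -10, "wx": 0, "wy": 0, "wz": 0}
    - {"hand": 45, "tx": 0, "ty": 0, "tz": 0, "wx": 0, "wy": 0, "wz": 0}
    - {"hand": 45, "tx": 0, "ty": 0, "tz": 0, "wx": 0, "wy": 0, "wz": 0}

```text
clock: 15.38
eef_pos: [505.3, 89.9, 280.9]
tcp_rot: [-3.141, -0.0, 1.776]
contact_force: [-0.3, -0.3, -0.1]
opening: 0.53
grasp_force: 0.0
```

```bash
python3 - <<'E'
from h import *
s=r.sense();print(s['clock'],s['eef_pos'],s['tcp_rot'],s['contact_force'],s['opening'])
d=grab('wrist');u=np.array([np.cos(1.7764),np.sin(1.7764),0]);c=np.array([489.8,169.4,88])
for k in (-97,-72,72,97):print('wrist',k,proj(d,c+k*u).round(1))
e=grab('scene')
for k in (-97,-72,72,97):print('scene',k,proj(e,c+k*u).round(1),proj(e,c+k*u+[0,0,14.5]).round(1))
w=d['image'];q=cv2.resize(e['image'][190:290,220:345],None,fx=3.2,fy=4,interpolation=cv2.INTER_CUBIC) if 0 else cv2.resize(e['image'][190:290,225:340],(460,400),interpolation=cv2.INTER_CUBIC)
o=np.hstack([w[:,250:590],q]);cv2.imwrite('pics/chk.png',o[...,::-1])
E
```

```text
15.375 [505.33941907  89.90238584 280.87598918] [-3.14108735e+00 -3.66741786e-04  1.77555550e+00] [-0.2933588  -0.30413155 -0.05150824] 0.5299834965856115
wrist -97 [318.6 191.5]
wrist -72 [318.6 166.4]
wrist 72 [ 3.186e+02 -2.000e-01]
wrist 97 [318.6 -33.7]
scene -97 [304.6 212.2] [304.5 207.3]
scene -72 [298.4 215.9] [298.2 210.8]
scene 72 [258.7 239. ] [258.2 233.7]
scene 97 [251.  243.5] [250.5 238.1]
```

View pics/chk.png

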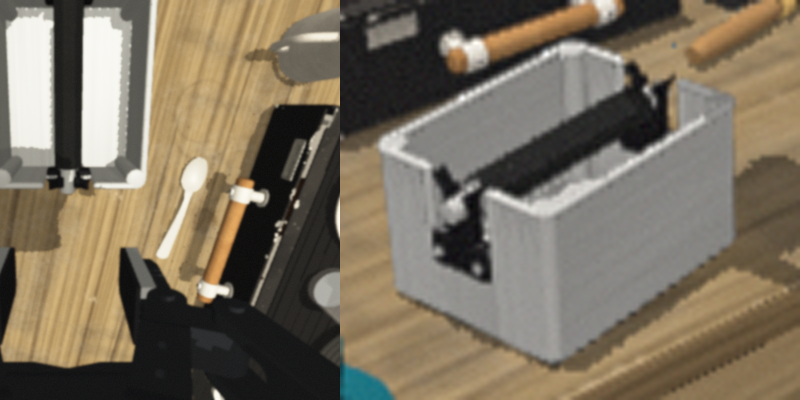

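The wrist crop shows the −y steel end in its clip at about (68,180), and the scene crop shows the +y end deep in its clip at (462,205), which matches home height. As a check, I'll press each end of the sleeve with shut fingers and compare contact heights (expected about 101).

>>> arm_command:
  deltas:
    - {"hand": 0, "tx": 20, "ty": 0, "tz": 20, "wx": 0, "wy": 0, "wz": 0}
    - {"hand": 0, "tx": 0, "ty": 0, "tz": 30, "wx": 0, "wy": 0, "wz": 0}
    - {"hand": 0, "tx": 0, "ty": 0, "tz": 35, "wx": 0, "wy": 0, "wz": 0}
    - {"hand": 0, "tx": 0, "ty": 0, "tz": 35, "wx": 0, "wy": 0, "wz": 0}
    - {"hand": 0, "tx": 0, "ty": 0, "tz": 30, "wx": 0, "wy": 0, "wz": 0}
    - {"hand": 0, "tx": 0, "ty": 0, "tz": 20, "wx": 0, "wy": 0, "wz": 0}
    - {"hand": 0, "tx": 0, "ty": 0, "tz": 5, "wx": 0, "wy": 0, "wz": 0}
    - {"hand": 0, "tx": 0, "ty": 0, "tz": 0, "wx": 0, "wy": 0, "wz": 0}
  squeeze: 20

```text
clock: 16.48
eef_pos: [501.6, 109.5, 106.0]
tcp_rot: [-3.141, -0.0, 1.776]
contact_force: [0.7, -0.4, -1.3]
opening: 0.002
grasp_force: 0.0
```

>>> arm_command:
  deltas:
    - {"hand": 0, "tx": 0, "ty": 0, "tz": 2, "wx": 0, "wy": 0, "wz": 0}
    - {"hand": 0, "tx": 0, "ty": 0, "tz": 1.5, "wx": 0, "wy": 0, "wz": 0}
    - {"hand": 0, "tx": 0, "ty": 0, "tz": 0, "wx": 0, "wy": 0, "wz": 0}

```text
clock: 16.85
eef_pos: [501.9, 109.1, 102.9]
tcp_rot: [3.141, -0.0, 1.776]
contact_force: [0.6, -1.0, -0.1]
opening: -0.003
grasp_force: 0.0
```

>>> arm_command:
  deltas:
    - {"hand": 0, "tx": 0, "ty": 0, "tz": 1, "wx": 0, "wy": 0, "wz": 0}
    - {"hand": 0, "tx": 0, "ty": 0, "tz": 0, "wx": 0, "wy": 0, "wz": 0}

```text
clock: 17.1
eef_pos: [501.7, 109.1, 101.6]
tcp_rot: [-3.142, 0.0, 1.776]
contact_force: [0.8, -0.5, -0.7]
opening: 0.002
grasp_force: 0.0
```

>>> arm_command:
  deltas:
    - {"hand": 0, "tx": 0, "ty": 0, "tz": 1, "wx": 0, "wy": 0, "wz": 0}
    - {"hand": 0, "tx": 0, "ty": 0, "tz": 0.7, "wx": 0, "wy": 0, "wz": 0}
    - {"hand": 0, "tx": 0, "ty": 0, "tz": 0, "wx": 0, "wy": 0, "wz": 0}

```text
clock: 17.48
eef_pos: [502.5, 109.3, 101.0]
tcp_rot: [3.14, 0.0, 1.776]
contact_force: [-2.1, -0.9, 13.2]
opening: -0.001
grasp_force: 6.3
```

>>> arm_command:
  deltas:
    - {"hand": 0, "tx": 0, "ty": 0, "tz": 0.5, "wx": 0, "wy": 0, "wz": 0}
    - {"hand": 0, "tx": 0, "ty": 0, "tz": 0, "wx": 0, "wy": 0, "wz": 0}

```text
clock: 17.73
eef_pos: [502.8, 109.4, 100.9]
tcp_rot: [3.139, 0.0, 1.776]
contact_force: [-2.1, -1.6, 17.1]
opening: -0.0
grasp_force: 8.6
```

The −y end is home, with firm contact at 101.0. Now the other end.

>>> arm_command:
  deltas:
    - {"hand": 0, "tx": 0, "ty": 0, "tz": -15, "wx": 0, "wy": 0, "wz": 0}
    - {"hand": 0, "tx": 0, "ty": 0, "tz": -15, "wx": 0, "wy": 0, "wz": 0}
    - {"hand": 0, "tx": 40, "ty": 0, "tz": 0, "wx": 0, "wy": 0, "wz": 0}
    - {"hand": 0, "tx": 45, "ty": 0, "tz": 0, "wx": 0, "wy": 0, "wz": 0}
    - {"hand": 0, "tx": 35, "ty": 0, "tz": 0, "wx": 0, "wy": 0, "wz": 0}
    - {"hand": 0, "tx": 0, "ty": 0, "tz": 15, "wx": 0, "wy": 0, "wz": 0}
    - {"hand": 0, "tx": 0, "ty": 0, "tz": 12, "wx": 0, "wy": 0, "wz": 0}
    - {"hand": 0, "tx": 0, "ty": 0, "tz": 0, "wx": 0, "wy": 0, "wz": 0}

```text
clock: 18.73
eef_pos: [477.0, 225.7, 101.5]
tcp_rot: [-3.14, 0.0, 1.775]
contact_force: [-0.6, -0.9, -0.5]
opening: 0.002
grasp_force: 0.0
```

>>> arm_command:
  deltas:
    - {"hand": 0, "tx": 0, "ty": 0, "tz": 1, "wx": 0, "wy": 0, "wz": 0}
    - {"hand": 0, "tx": 0, "ty": 0, "tz": 1, "wx": 0, "wy": 0, "wz": 0}
    - {"hand": 0, "tx": 0, "ty": 0, "tz": 0, "wx": 0, "wy": 0, "wz": 0}

```text
clock: 19.1
eef_pos: [477.9, 225.8, 101.1]
tcp_rot: [3.141, 0.001, 1.775]
contact_force: [-2.4, -2.8, 9.0]
opening: -0.001
grasp_force: 4.9
```

>>> arm_command:
  deltas:
    - {"hand": 0, "tx": 0, "ty": 0, "tz": 1, "wx": 0, "wy": 0, "wz": 0}
    - {"hand": 0, "tx": 0, "ty": 0, "tz": 0, "wx": 0, "wy": 0, "wz": 0}

```text
clock: 19.35
eef_pos: [478.5, 225.9, 101.0]
tcp_rot: [3.14, 0.0, 1.775]
contact_force: [-2.6, -3.6, 18.5]
opening: 0.002
grasp_force: 9.3
```

Both ends are at 101.0, so the bar is level and home. I'll withdraw and hand in.

>>> arm_command:
  deltas:
    - {"hand": 0, "tx": 0, "ty": 0, "tz": -10, "wx": 0, "wy": 0, "wz": 0}
    - {"hand": 0, "tx": 0, "ty": 0, "tz": -30, "wx": 0, "wy": 0, "wz": 0}
    - {"hand": 0, "tx": 0, "ty": 0, "tz": -40, "wx": 0, "wy": 0, "wz": 0}
    - {"hand": 0, "tx": 0, "ty": 0, "tz": -30, "wx": 0, "wy": 0, "wz": 0}
    - {"hand": 0, "tx": 0, "ty": 0, "tz": 0, "wx": 0, "wy": 0, "wz": 0}
    - {"hand": 0, "tx": 0, "ty": 0, "tz": 0, "wx": 0, "wy": 0, "wz": 0}

```text
clock: 20.1
eef_pos: [476.9, 226.1, 208.7]
tcp_rot: [-3.141, 0.0, 1.775]
contact_force: [0.1, -0.4, -0.9]
opening: -0.003
grasp_force: 0.0
```

```bash
python3 -c "
from h import *
s=r.sense();print(s['eef_pos'],s['contact_force']);print(r.sign_off())"
```

```text
[476.85705105 226.12712257 208.65596658] [ 0.1302313  -0.40967056 -0.94941573]
the job is handed in; nothing more can be done
None
```

The knock bar is snapped home in both clips and level (sleeve top at 101.0 mm near both ends), and the job was handed in at about 20 s with the arm clear of everything.

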